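Wedge the spring catch and take out the reagent cassette

TASK

The blue reagent cassette is locked into its white cradle: one end is tucked under a fixed steel keeper, the other end is held down by the red spring catch. Drive the orange wedge into the gap between the dark fixed post and the red lug so that the catch stays propped open by itself, then tilt the cassette out catch-end first without wrenching it against the cradle, and set it down gently, standing upright, in the steel tray. Leave the wedge in place holding the catch open, and do not disturb the bottle, tube rack or slide box.

Things in the scene. Friction and masses are not known exactly. Their poses are not given: they have to be found in the camera images.
- cradle: White fixed cradle, 135 x 290 mm, origin on the table; offsets are mm in its x, y, z (up). Narrow bay along y: inside x -17.5..17.5, y -92..86, floor z 8, side walls to z 45. Flat wedge deck at the +y end: top z 60, x -75..60, y 102..190. Slide the wedge along the deck in +x, from the -x (robot) side, into the gap between post and lug.
- post (a point): Centre of the +y face of the dark fixed post on the deck (cradle x 0, y 124, z 78); the post spans x -18..18, y 118..124, z 60..96. This face is the fixed side of the wedge gap: the wedge's straight flank slides along it. Axes as the cradle's.
- keeper (a point): Middle of the inner edge of the steel keeper plate at the bay's -y end (cradle y -66, z 38, its underside). The plate covers cradle y -92..-66, z 38..46. Axes as the cradle's.
- catch (a joint): Red spring catch sliding to the cradle's +y, m. 0 = closed: its flat nose (z 50..56) covers the bay from cradle y 71 on, over the cassette's +y end ledge (top z 48, reaching y 80). Stop at 0.026. The spring shuts it with 4 N closed, about 6 N at 0.016. With the wedge's thick part in the gap it reads about 0.016 and the cassette's end is free.
- catch_lug (a point): Middle of the top of the catch's red upright lug (22 mm along x, 6 along y, up to cradle z 96). Closed, its -y face is at cradle y 144, so the gap from post to lug is 20 mm wide; the lug moves to +y with the catch.
- wedge_mid (a point): Loose orange wedge 127 mm long, 40 tall, 0.16 kg, lying as it is used; point at mid length, mid height; own x to the nose. Butt x -63.5..-1.5 is 36 thick (y -18..18): grip its flanks near x -51. The y +18 flank then tapers to y -8 at the nose (10 thick); the y -18 flank is straight. Home, with no end stop: this point at cradle x about +14. Push 10 to 25 N.
- cassette_fin (a point): Middle of the white grip fin (12 mm thick x, 50 long y, 60..98 above the underside) on the loose blue cassette: 80 above its underside, 20 to +y of its centre. Cassette 0.3-0.5 kg, 160 long (y), 30 thick: 60 tall over y -50..58, 40 tall to y 80. In the bay its axes are the cradle's, underside on the bay floor.
- tongue (a point): Lower -y edge of the cassette, end of its tongue (22 mm tall, cassette y -80..-50), tucked 14 mm under the keeper. Way out: turn the cassette about this edge, catch end rising about 0.4 rad (its underside must pass over the catch), draw it 30 mm or more along its own tilted +y, then lift.
- tray: Fixed open steel tray 120 (x) x 240 (y) x 16 mm tall, walls and floor 3 to 5 mm thick; origin under its centre, long side along its y.
- bottle: Amber bottle, 56 mm wide, 115 mm tall, leave alone; origin under its centre.
- tube_rack: Grey rack of capped tubes, 60 x 150 x 84 mm, leave alone; origin under its centre.
- slide_box: Green slide box, 80 x 60 x 30 mm, leave alone; origin under its centre.
Things that resemble listed ones, but are neither listed nor needed, are in the scene too. Of the things that look like the part that bears cassette_fin, the smallest one is meant.

How it is judged:
By the outcome, as a careful person would: the job done as asked, in the order asked, and still so for the second after the job is handed in, with the robot touching nothing.
It also fails if it takes over 67 s, if anything falls off the work surface, if the arm or the gripper's body presses on something with over 40 N, if the wrist force passes 120 N, or if a joint passes its speed limit or range.

ROBOT

A 7-joint arm with a two-finger parallel gripper is mounted at the origin on the work surface. World frame = base frame: x ahead of the robot, y to its left, z up, the work surface at z = 0. Lengths are in m, angles in rad, forces in N, time in s.
With the tool pointing down it reaches from about 0.425 to 0.925 m from the base axis. Payload 6.8 kg.
Tool frame: the origin (TCP) lies midway between the tips of the shut fingers; the grasp point (between the pads) lies 19 mm behind it; z points along the fingers, y is the direction in which the jaws open and shut (so a half turn about z gives the same grasp; the last joint's range is limited). The gripper opens to 85 mm and grips with 20 to 120 N. Pads are 22 mm wide; open, the fingers measure 114 mm over their backs; the gripper's body (76 mm by 85 mm) begins 54 mm behind the grasp point. The pads swing forward as they close: fully open they stand 13 mm farther back than shut.
Start: joints at [1.061, 0.477, 0.022, 1.555, -0.011, 1.109, -0.083], TCP at [0.264, -0.621, 0.231] pointing down, gripper open.
Joint ranges: [-2.96, 2.96], [-0.34, 2.1], [-1.41, 1.46], [0.24, 2.44], [-1.37, 4.51], [0.17, 1.92], [-2.96, 2.96]. Speed limits (rad/s): [2.39, 2.39, 3.14, 3.14, 3.14, 3.14, 3.14].

INTERFACE

Orientations are given as a rotation vector (axis times angle).
In Python, from bench import r gives the robot as it stands. The module is installed in compiled form; this text tells all that it offers.
- The arm moves only by the tool apply_moves, never from a script. Its argument "plan" is a list that holds one entry, the list of rows, each a list of 7 numbers: the turn, a rotation vector about the tool's x, y, z scaled (see below), then the shift along the tool's x, y, z scaled (see below), then the closure, from -1 (fully open) to 1 (shut). In form: [[[wx, wy, wz, tx, ty, tz, grip], ...]]. A call has 1 to 12 rows; each row is the pose to reach, as a shift and turn from the pose commanded when the call began, along the tool's axes at that moment, turning the shorter way round; what a row does not reach only later rows make up. The controller multiplies each number of a shift by 0.4 m and each number of a turn by 180 degrees. A row lasts 1/12 s, in which the tool goes at most 41.7 mm and 7.16 degrees, less where a joint would pass 70% of its speed; a pose out of reach is approached as far as the arm can. A call with a number of a shift or a turn outside -1 to 1 is refused whole. A call with a gripper value outside its range is refused whole. The fingers move at their own pace and stop on an object; "force" is the grip in N (left out, the last holds). Time passes only in rows, so rows that repeat a pose let the fingers close. It gives the time, the measured TCP pose, the force and the opening at its end, in the units of the state.
- r.get_obs(): the state, without advancing time (a new reading comes with each control period).
- r.grab_frame(name): name is "side" or "top"; returns a dict with "pixels" (400x640x3 uint8, blue, green, red), "fx", "fy", "cx", "cy" (pixels), "pose" (4x4, takes a point from camera to world coordinates). Camera axes: x right, y up, looking along -z (the intrinsics and any distortion apply to the point x, -y, -z); pixel columns grow to the right and rows downward; lengths in m; the calibration is good to about 2 mm. A picture is of the moment at which its call begins. There is no depth.
- r.hand_in(): hands the job in, once; it reports no verdict.
The state is a dict: "clock": time; "joints": joint angles; "qvel": joint speeds; "tau": joint torques, N m; "tcp_pos": TCP position; "orientation": TCP orientation; "contact_force": force on the tool from outside, world axes, zero at the start; "moment": the same for the moment, N m; "grip_width": finger opening in m.
Only numpy, scipy, OpenCV 4.12 (cv2) and the standard library are available. Lean on these libraries where they do the work, as an engineer would, in place of code of your own. Each camera call takes 0.05 s, during which the arm holds its last target. There are 200 camera calls.

## Working session

There is one attempt and no reset: what is moved stays moved. The work goes in short steps, Python scripts to look and compute and a tool call to move; the robot and the scene stay as the last step left them, time stands still between calls to the robot, and variables do not carry over. Pictures are saved under pics/ and viewed, on a budget of 10 in all, crops included, one or two more only if the job needs it, and the job is handed in when it is done.

Besides the shell and the picture viewer there is one more tool, called after "Request:" as a command line: name --argument value ..., lists and objects as JSON in quotes. apply_moves: Moves the arm, as the interface text tells. Its arguments: {"type":"object","properties":{"plan":{"type":"array","items":{"type":"array","items":{"type":"array","items":{"type":"number","minimum":-1,"maximum":1}}}},"force":{"type":"number"}},"required":["plan"]}

```bash
mkdir -p pics; python3 - <<'E'
from bench import r
import cv2,numpy as np
for n in("top","side"):
    f=r.grab_frame(n);cv2.imwrite(f"pics/{n}0.png",f["pixels"]);print({k:(v if k!="pose" else np.round(v,4).tolist()) for k,v in f.items() if k!="pixels"})
print(r.get_obs())
E
```

```text
{'fx': 444.5411047580813, 'fy': 444.5411047580813, 'cx': 327.2073805258524, 'cy': 202.10957620875004, 'pose': [[-0.013, 0.9939, -0.1092, 0.383], [-0.9999, -0.0121, 0.0093, -0.0646], [0.0079, 0.1093, 0.994, 1.4853], [0.0, 0.0, 0.0, 1.0]]}
{'fx': 385.6929085780796, 'fy': 385.6929085780796, 'cx': 318.61890377295435, 'cy': 204.86885039164324, 'pose': [[-0.9977, 0.0374, -0.0567, 0.4872], [-0.0679, -0.5162, 0.8538, 0.9927], [0.0026, 0.8557, 0.5175, 0.7335], [0.0, 0.0, 0.0, 1.0]]}
{'clock': 0.1, 'joints': array([ 1.06090736,  0.4776988 ,  0.0223187 ,  1.55635419, -0.01146671,
        1.10927176, -0.08308061]), 'qvel': array([-0.00072982, -0.00266419,  0.00149912, -0.00120722, -0.00022915,
       -0.00108251,  0.00137627]), 'tau': array([ 5.19158668e-03, -5.97754633e+01,  1.61422916e+00, -2.81951523e+01,
        1.28692389e-02,  5.05630887e-03,  1.40993299e-05]), 'tcp_pos': array([ 0.26375878, -0.62076311,  0.23043429]), 'orientation': array([-3.07687817e+00, -6.26700934e-01,  7.07675226e-04]), 'contact_force': array([-0.70046666, -0.52233224,  0.2691383 ]), 'moment': array([ 0.02927518, -0.03186087,  0.00307912]), 'grip_width': 0.08544168346378096}
```

View pics/top0.png

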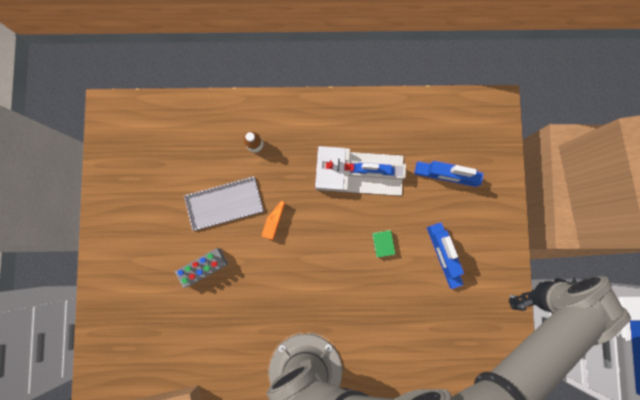

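View pics/side0.png

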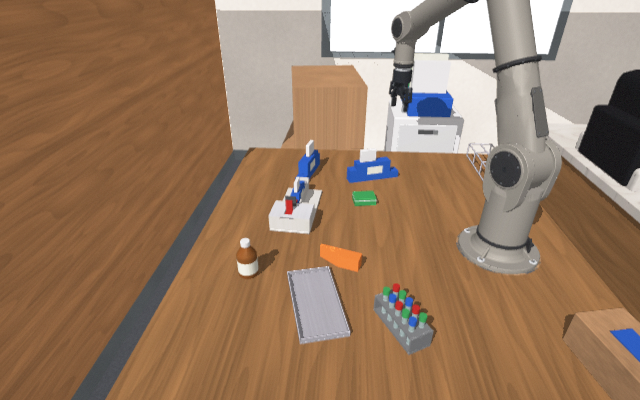

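Top: the cradle is at about px (316-405, 147-195) with its deck at the left (+y), the wedge at (273,221), the tray at (225,203), and two decoy cassettes to the right. The side view agrees.

```bash
cat > h.py <<'E'
from bench import r
import cv2,numpy as np
from scipy.spatial.transform import Rotation as R
def ray(f,u,v):
    P=np.array(f["pose"]);d=P[:3,:3]@np.array([(u-f["cx"])/f["fx"],-(v-f["cy"])/f["fy"],-1]);return P[:3,3],d
def onz(f,uv,z):
    o,d=ray(f,*uv);return o+d*(z-o[2])/d[2]
def proj(f,p):
    P=np.array(f["pose"]);c=P[:3,:3].T@(np.array(p)-P[:3,3]);return f["cx"]+f["fx"]*c[0]/-c[2],f["cy"]-f["fy"]*c[1]/-c[2]
def two(f,a,g,b):
    o1,d1=ray(f,*a);o2,d2=ray(g,*b);d1=d1/np.linalg.norm(d1);d2=d2/np.linalg.norm(d2)
    s=np.linalg.lstsq(np.c_[d1,-d2],o2-o1,rcond=None)[0];p=o1+s[0]*d1;q=o2+s[1]*d2;return (p+q)/2,np.linalg.norm(p-q)
E
python3 - <<'E'
from h import *
f=r.grab_frame("top");im=f["pixels"];hsv=cv2.cvtColor(im,cv2.COLOR_BGR2HSV)
def big(m,roi):
    x0,y0,x1,y1=roi;k=np.zeros_like(m);k[y0:y1,x0:x1]=m[y0:y1,x0:x1]
    c=cv2.findContours(k,cv2.RETR_EXTERNAL,cv2.CHAIN_APPROX_NONE)[0];return max(c,key=cv2.contourArea)
np.set_printoptions(precision=4,suppress=True)
w=big(cv2.inRange(hsv,(5,200,120),(16,255,255)),(250,190,300,250))
ap=cv2.approxPolyDP(w,2,True)[:,0];print("wedge",[(tuple(p),onz(f,p,.04)[:2]) for p in ap])
gr=cv2.inRange(hsv,(0,0,90),(179,70,255))
t=big(gr,(170,165,275,240));rc=cv2.minAreaRect(t);print("tray",rc,[onz(f,p,.016)[:2] for p in cv2.boxPoints(rc)],onz(f,rc[0],.016))
c=big(cv2.inRange(hsv,(0,0,140),(179,60,255)),(305,135,415,205));ap=cv2.approxPolyDP(c,2,True)[:,0]
print("cradle",[(tuple(p),onz(f,p,.06)[:2]) for p in ap])
red=cv2.inRange(hsv,(0,150,90),(4,255,255))|cv2.inRange(hsv,(172,150,90),(179,255,255));print("red px",cv2.connectedComponentsWithStats(red[140:200,310:410])[2:])
v1=cv2.resize(im[135:255,175:415],None,fx=3.3,fy=3.3,interpolation=cv2.INTER_CUBIC)
g=r.grab_frame("side")["pixels"]
v2=cv2.resize(g[165:245,255:375],None,fx=4.5,fy=4.5,interpolation=cv2.INTER_CUBIC);v1=cv2.resize(im[140:200,305:415],None,fx=7,fy=7,interpolation=cv2.INTER_CUBIC)
cv2.imwrite("pics/c1.png",v1);cv2.imwrite("pics/c2.png",v2)
E
```

```text
Traceback (most recent call last):
ValueError: max() iterable argument is empty
```

```bash
cat > seg.py <<'E'
from h import *
np.set_printoptions(precision=4,suppress=True)
def big(m,roi):
    x0,y0,x1,y1=roi;k=np.zeros_like(m);k[y0:y1,x0:x1]=m[y0:y1,x0:x1]
    c=cv2.findContours(k,cv2.RETR_EXTERNAL,cv2.CHAIN_APPROX_NONE)[0];return max(c,key=cv2.contourArea)
E
python3 - <<'E'
from seg import *
f=r.grab_frame("top");im=f["pixels"];hsv=cv2.cvtColor(im,cv2.COLOR_BGR2HSV)
for u,v in((270,225),(230,200),(325,185),(340,190),(395,190),(300,200),(329,165),(348,167)):print((u,v),hsv[v,u])
w=big(cv2.inRange(hsv,(7,210,150),(18,255,255)),(250,190,300,250))
ap=cv2.approxPolyDP(w,2,True)[:,0];print("wedge",[(tuple(p),onz(f,p,.04)[:2]) for p in ap])
gr=cv2.inRange(hsv,(0,0,90),(179,80,255))
t=big(gr,(170,165,275,240));rc=cv2.minAreaRect(t);print("tray",rc,[onz(f,p,.016)[:2] for p in cv2.boxPoints(rc)],onz(f,rc[0],.016))
c=big(cv2.inRange(hsv,(0,0,140),(179,80,255)),(305,135,415,205));ap=cv2.approxPolyDP(c,2,True)[:,0]
print("cradle",[(tuple(p),onz(f,p,.06)[:2]) for p in ap])
v1=cv2.resize(im[140:200,305:415],None,fx=7,fy=7,interpolation=cv2.INTER_CUBIC);cv2.imwrite("pics/c1.png",v1)
v=cv2.resize(r.grab_frame("side")["pixels"][165:275,255:375],None,fx=5,fy=5,interpolation=cv2.INTER_CUBIC);cv2.imwrite("pics/c2.png",v)
E
```

```text
(270, 225) [ 14 184 250]
(230, 200) [143  10 198]
(325, 185) [143   4 236]
(340, 190) [ 13  23 132]
(395, 190) [ 14  12 236]
(300, 200) [ 14 142 169]
(329, 165) [  1 198 207]
(348, 167) [  1 197 137]Traceback (most recent call last):
  File "<stdin>", line 4, in <module>
  File "seg.py", line 5, in big
    c=cv2.findContours(k,cv2.RETR_EXTERNAL,cv2.CHAIN_APPROX_NONE)[0];return max(c,key=cv2.contourArea)
                                                                            ~~~^^^^^^^^^^^^^^^^^^^^^^^
ValueError: max() iterable argument is empty
```

```bash
python3 - <<'E'
from seg import *
f=r.grab_frame("top");im=f["pixels"];hsv=cv2.cvtColor(im,cv2.COLOR_BGR2HSV)
w=big(cv2.inRange(hsv,(8,172,130),(18,255,255)),(250,190,300,250))
ap=cv2.approxPolyDP(w,1.5,True)[:,0];print("wedge",cv2.contourArea(w),[(tuple(p),onz(f,p,.04)[:2]) for p in ap])
gr=cv2.inRange(hsv,(0,0,90),(179,80,255))
t=big(gr,(170,165,275,240));rc=cv2.minAreaRect(t);print("tray",rc,[onz(f,p,.016)[:2] for p in cv2.boxPoints(rc)],onz(f,rc[0],.016))
c=big(cv2.inRange(hsv,(0,0,140),(179,80,255)),(305,135,415,205));ap=cv2.approxPolyDP(c,2,True)[:,0]
print("cradle",[(tuple(p),onz(f,p,.06)[:2]) for p in ap])
v1=cv2.resize(im[140:200,305:415],None,fx=7,fy=7,interpolation=cv2.INTER_CUBIC);cv2.imwrite("pics/c1.png",v1)
v=cv2.resize(r.grab_frame("side")["pixels"][165:275,255:375],None,fx=5,fy=5,interpolation=cv2.INTER_CUBIC);cv2.imwrite("pics/c2.png",v)
E
```

```text
wedge 381.5 [((np.int32(282), np.int32(201)), array([0.5472, 0.0696])), ((np.int32(268), np.int32(216)), array([0.4986, 0.1153])), ((np.int32(262), np.int32(232)), array([0.4468, 0.1346])), ((np.int32(263), np.int32(236)), array([0.4338, 0.1314])), ((np.int32(273), np.int32(238)), array([0.427, 0.099])), ((np.int32(284), np.int32(205)), array([0.534 , 0.0631]))]
tray ((223.11155700683594, 203.26931762695312), (37.55580139160156, 74.84644317626953), 74.62374877929688) [array([0.5737, 0.4036]), array([0.6377, 0.1645]), array([0.5158, 0.1309]), array([0.4531, 0.3682])] [0.5447 0.2671 0.016 ]
cradle [((np.int32(318), np.int32(146)), array([ 0.7245, -0.0502])), ((np.int32(316), np.int32(188)), array([ 0.5859, -0.0423])), ((np.int32(401), np.int32(195)), array([ 0.5598, -0.317 ])), ((np.int32(400), np.int32(179)), array([ 0.6122, -0.3154])), ((np.int32(405), np.int32(177)), array([ 0.6186, -0.3318])), ((np.int32(402), np.int32(155)), array([ 0.6915, -0.3244])), ((np.int32(351), np.int32(152)), array([ 0.7033, -0.1578])), ((np.int32(348), np.int32(148)), array([ 0.7168, -0.1482]))]
```

View pics/c1.png

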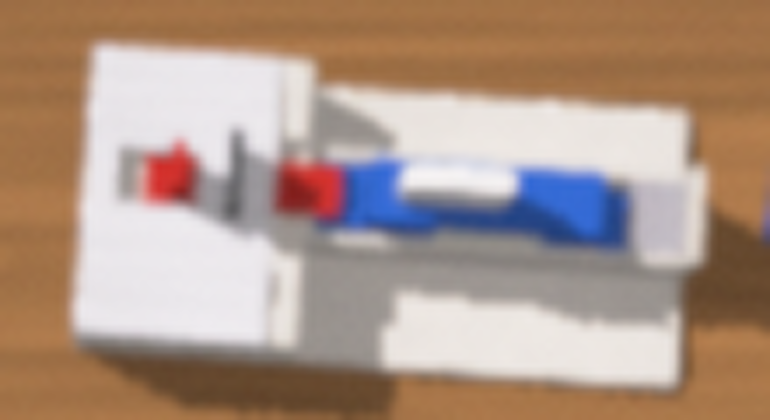

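View pics/c2.png

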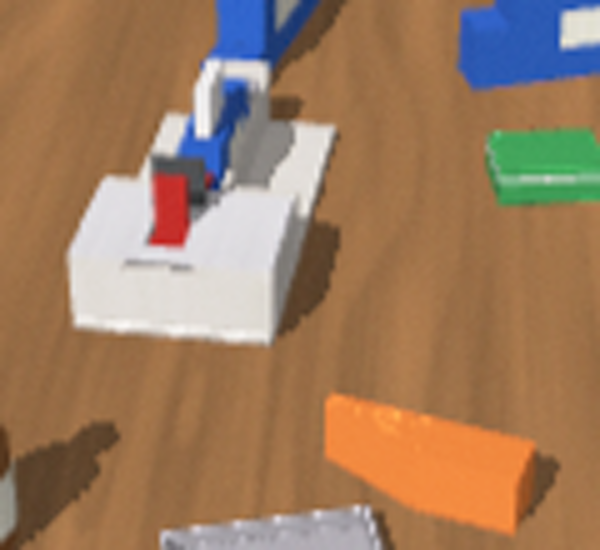

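c1: the deck's top corners are at crop px (96,43), (72,333), (282,62) and (266,342). The base slab's right corners are at (690,107) and (683,388), the post top spans (236,130)-(232,218), and the fin top is near (458,183). c2 shows the wedge's tapered flank facing +y, with its nose toward the cradle.

```bash
python3 - <<'E'
from seg import *
from scipy.optimize import least_squares
f=r.grab_frame("top");g=r.grab_frame("side");im=f["pixels"];hsv=cv2.cvtColor(im,cv2.COLOR_BGR2HSV)
T=lambda x,y:(305+(x+.5)/7-.5,140+(y+.5)/7-.5)
S=lambda x,y:(255+(x+.5)/5-.5,165+(y+.5)/5-.5)
top=[((96,43),(60,190,60)),((72,333),(-75,190,60)),((282,62),(60,102,60)),((266,342),(-75,102,60)),((690,107),(60,-100,8)),((683,388),(-75,-100,8)),((237,130),(18,121,96)),((232,218),(-18,121,96))]
side=[((70,255),(60,190,60)),((273,342),(-75,190,0)),((75,326),(60,190,0)),((298,192),(-75,102,60)),((105,178),(60,102,60))]
def W(p,c):
    k,s=np.cos(p[2]),np.sin(p[2]);x,y,z=np.array(c)/1e3;return [p[0]+k*x-s*y,p[1]+s*x+k*y,z]
def res(p,both):
    o=[np.subtract(proj(f,W(p,c)),T(*t)) for t,c in top]
    if both:o+=[np.subtract(proj(g,W(p,c)),S(*t)) for t,c in side]
    return np.ravel(o)
for b in(0,1):
    s=least_squares(res,[.65,-.23,0],args=(b,),loss="soft_l1");print("cradle",s.x,"\n",res(s.x,1).reshape(-1,2).round(1).tolist())
p=s.x
print("fin px pred top",proj(f,W(p,(0,20,106))),"meas",T(458,178))
# wedge: top face only (bright)
m=cv2.inRange(hsv,(8,165,110),(18,255,255));w=big(m,(250,190,300,250))
v=hsv[...,2][198:242,258:290];print(np.where(m[198:242,258:290]>0,v,0)[::2,:].tolist())
# tray hull
t=cv2.convexHull(big(cv2.inRange(hsv,(0,0,80),(179,85,255)),(170,165,275,240)))
ap=cv2.approxPolyDP(t,3,True)[:,0];print("tray",[(q.tolist(),onz(f,q,.016)[:2].round(3).tolist()) for q in ap])
v=cv2.resize(im[170:246,180:296],None,fx=6.5,fy=6.5,interpolation=cv2.INTER_CUBIC);cv2.imwrite("pics/c3.png",v)
E
```

```text
cradle [ 0.6492 -0.2348 -0.0743] 
 [[-0.4, 0.7], [0.4, 0.1], [-0.1, -0.3], [-0.2, 0.5], [0.4, 0.5], [-0.3, -0.2], [0.1, -0.1], [0.2, -1.5], [-1.2, -1.7], [-0.6, -0.5], [-1.1, -0.7], [-1.6, 0.2], [-1.7, 0.1]]
cradle [ 0.6482 -0.2346 -0.0677] 
 [[-0.6, 1.4], [0.4, 0.8], [-0.3, 0.2], [-0.1, 1.0], [0.2, 0.5], [-0.2, -0.1], [0.0, 0.5], [0.1, -1.0], [-0.6, -1.6], [0.1, -0.5], [-0.4, -0.5], [-1.0, 0.2], [-1.3, 0.2]]
fin px pred top (np.float64(370.2347179217306), np.float64(165.31787938385736)) meas (370.0, 165.0)
[[0, 0, 0, 0, 0, 0, 0, 0, 0, 0, 0, 0, 0, 0, 0, 0, 0, 0, 0, 0, 0, 0, 0, 0, 0, 0, 0, 0, 0, 0, 0, 0], [0, 0, 0, 0, 0, 0, 0, 0, 0, 0, 0, 0, 0, 0, 0, 0, 0, 0, 0, 0, 0, 0, 0, 0, 0, 0, 0, 0, 0, 0, 0, 0], [0, 0, 0, 0, 0, 0, 0, 0, 0, 0, 0, 0, 0, 0, 0, 0, 0, 0, 0, 0, 0, 214, 242, 252, 250, 231, 185, 0, 0, 0, 0, 0], [0, 0, 0, 0, 0, 0, 0, 0, 0, 0, 0, 0, 0, 0, 0, 0, 0, 0, 0, 0, 227, 246, 252, 253, 247, 216, 160, 0, 0, 0, 0, 0], [0, 0, 0, 0, 0, 0, 0, 0, 0, 0, 0, 0, 0, 0, 0, 0, 0, 0, 219, 239, 248, 250, 250, 247, 229, 172, 123, 0, 0, 0, 0, 0], [0, 0, 0, 0, 0, 0, 0, 0, 0, 0, 0, 0, 0, 0, 0, 0, 205
[... 1477 characters left out ...]
, 250, 249, 250, 249, 249, 242, 211, 152, 0, 0, 0, 0, 0, 0, 0, 0, 0, 0, 0, 0, 0, 0], [0, 0, 0, 0, 232, 247, 249, 249, 250, 250, 250, 250, 249, 250, 246, 230, 171, 124, 0, 0, 0, 0, 0, 0, 0, 0, 0, 0, 0, 0, 0, 0], [0, 0, 0, 0, 221, 233, 239, 242, 245, 248, 249, 249, 250, 248, 239, 195, 140, 0, 0, 0, 0, 0, 0, 0, 0, 0, 0, 0, 0, 0, 0, 0], [0, 0, 0, 0, 0, 0, 0, 0, 0, 200, 215, 220, 228, 226, 204, 153, 0, 0, 0, 0, 0, 0, 0, 0, 0, 0, 0, 0, 0, 0, 0, 0], [0, 0, 0, 0, 0, 0, 0, 0, 0, 0, 0, 0, 0, 0, 0, 0, 0, 0, 0, 0, 0, 0, 0, 0, 0, 0, 0, 0, 0, 0, 0, 0]]
tray [([254, 177], [0.632, 0.165]), ([262, 212], [0.514, 0.138]), ([197, 230], [0.457, 0.352]), ([191, 228], [0.464, 0.372]), ([186, 194], [0.577, 0.391])]
```

View pics/c3.png

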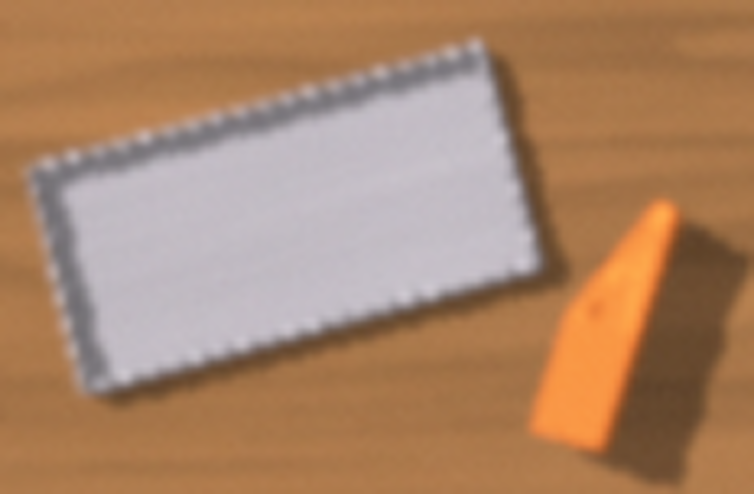

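c3: tray corners at crop px (30,165), (480,42), (545,268) and (88,392). The wedge butt is at (533,432)-(603,446), the bend at (567,320) and the nose at (657,200)-(678,207).

```bash
cat >> seg.py <<'E'
CR=np.array([.6492,-.2348,-.0743])
def W(c,p=CR):
    k,s=np.cos(p[2]),np.sin(p[2]);x,y,z=np.array(c)/1e3;return np.array([p[0]+k*x-s*y,p[1]+s*x+k*y,z])
def down(yaw,tilt=0,ax=(1,0,0)):
    # tool z down, tool x at heading yaw; optional extra world tilt about axis
    return R.from_rotvec(np.array(ax)*tilt)*R.from_euler("z",yaw)*R.from_euler("x",np.pi)
def rows(pts,p0=None,R0=None):
    o=r.get_obs();p0=o["tcp_pos"] if p0 is None else p0;R0=R.from_rotvec(o["orientation"]) if R0 is None else R0
    for p,q in pts:
        t=(R0.inv()*q).as_rotvec()/np.pi;s=R0.inv().apply(np.array(p)-p0)/.4
        print(np.r_[t,s].round(4).tolist(),"d=%.0fmm ang=%.0fdeg"%(np.linalg.norm(s)*400,np.linalg.norm(t)*180),"rows>=%d"%max(np.ceil(np.linalg.norm(s)*400/41.7),np.ceil(np.linalg.norm(t)*180/7.16)))
E
python3 - <<'E'
from seg import *
f=r.grab_frame("top")
C=lambda x,y:(180+(x+.5)/6.5-.5,170+(y+.5)/6.5-.5)
tr=[onz(f,C(*q),.016)[:2] for q in((30,165),(480,42),(545,268),(88,392))];print("tray",tr,"mean",np.mean(tr,0),[np.linalg.norm(tr[i]-tr[i-1]) for i in range(4)])
e=(tr[0]-tr[1])+(tr[3]-tr[2]);print("tray y-axis heading",np.arctan2(e[1],e[0]))
b,bd,n1,n2,b2=[onz(f,C(*q),.04)[:2] for q in((533,432),(567,320),(657,200),(678,207),(601,440))];print("wedge",b,bd,n1,n2,b2)
d=(n2-b2);h=np.arctan2(d[1],d[0]);e=bd-b;print("heading",h,np.arctan2(e[1],e[0]),"len",np.linalg.norm(d),"butt",np.linalg.norm(e),np.linalg.norm(b-b2))
o=r.get_obs();print("tool axes",R.from_rotvec(o["orientation"]).as_matrix())
E
```

```text
tray [array([0.5741, 0.3965]), array([0.635 , 0.1671]), array([0.518 , 0.1334]), array([0.4577, 0.3646])] mean [0.5462 0.2654] [np.float64(0.12063702691584999), np.float64(0.23735245982466327), np.float64(0.12183422700146611), np.float64(0.23891895217676293)]
tray y-axis heading 1.8281865505263637
wedge [0.4338 0.136 ] [0.4895 0.1191] [0.5494 0.074 ] [0.5457 0.0635] [0.4294 0.1021]
heading -0.3204244902961136 -0.2932547880770005 len 0.12262399478759659 butt 0.058210706948825276 0.0341471395544485
tool axes [[ 0.9204  0.391  -0.0001]
 [ 0.391  -0.9204  0.0002]
 [ 0.     -0.0002 -1.    ]]
```

```bash
python3 - <<'E'
from seg import *
G=np.array([.4425,.1155])
h=-.31
rows([((.52,-.2,.25),down(.05)),((*G,.12),down(h)),((*G,.008),down(h))])
E
```

```text
[-0.0001, 0.0, 0.112, 1.0009, -0.7188, -0.0468] d=493mm ang=20deg rows>=12
[-0.0001, 0.0, 0.2266, 1.131, -1.5205, 0.2783] d=766mm ang=41deg rows>=19
[-0.0001, 0.0, 0.2266, 1.131, -1.5204, 0.5583] d=790mm ang=41deg rows>=19
```

Request:
apply_moves --plan '[[[0,0,0.112,1.0,-0.719,-0.047,-1],[0,0,0.112,1.0,-0.719,-0.047,-1],[0,0,0.112,1.0,-0.719,-0.047,-1],[0,0,0.112,1.0,-0.719,-0.047,-1],[0,0,0.112,1.0,-0.719,-0.047,-1],[0,0,0.112,1.0,-0.719,-0.047,-1],[0,0,0.112,1.0,-0.719,-0.047,-1],[0,0,0.112,1.0,-0.719,-0.047,-1],[0,0,0.112,1.0,-0.719,-0.047,-1],[0,0,0.112,1.0,-0.719,-0.047,-1],[0,0,0.112,1.0,-0.719,-0.047,-1],[0,0,0.112,1.0,-0.719,-0.047,-1]]]'

```text
clock: 1.45
tcp_pos: [0.5211, -0.1969, 0.2506]
orientation: [-3.14, -0.082, -0.002]
contact_force: [0.8, -0.5, -0.3]
grip_width: 0.0853
```

```bash
python3 - <<'E'
from seg import *
G=np.array([.4425,.1155])
h=-.31
o=r.get_obs();print(o["clock"],o["tcp_pos"],o["qvel"],o["joints"])
rows([((*G,.12),down(h)),((*G,.05),down(h))])
E
```

```text
1.45 [ 0.5211 -0.1969  0.2506] [-0.5536  0.105  -0.1889 -0.1752  0.0805  0.0759 -0.7678] [ 0.3496  0.2697 -0.1207  1.8133  0.036   1.0598 -1.3032]
[-0.0002, -0.0004, 0.1152, -0.1561, -0.7901, 0.3267] d=348mm ang=21deg rows>=9
[-0.0002, -0.0004, 0.1152, -0.1563, -0.79, 0.5017] d=380mm ang=21deg rows>=10
```

Request:
apply_moves --plan '[[[0,0,0.115,-0.156,-0.795,0.25,-1],[0,0,0.115,-0.156,-0.795,0.25,-1],[0,0,0.115,-0.156,-0.795,0.25,-1],[0,0,0.115,-0.156,-0.795,0.25,-1],[0,0,0.115,-0.156,-0.795,0.25,-1],[0,0,0.115,-0.156,-0.795,0.25,-1],[0,0,0.115,-0.156,-0.795,0.25,-1],[0,0,0.115,-0.156,-0.795,0.25,-1],[0,0,0.115,-0.156,-0.795,0.25,-1],[0,0,0.115,-0.156,-0.795,0.4,-1],[0,0,0.115,-0.156,-0.795,0.4,-1],[0,0,0.115,-0.156,-0.795,0.4,-1]]]'

```text
clock: 2.45
tcp_pos: [0.4388, 0.1139, 0.0871]
orientation: [3.101, -0.485, -0.009]
contact_force: [-0.9, -0.6, 0.9]
grip_width: 0.0854
```

```bash
python3 - <<'E'
from seg import *
f=r.grab_frame("top");g=r.grab_frame("side");o=r.get_obs();print(o["clock"],o["tcp_pos"],o["joints"],R.from_rotvec(o["orientation"]).as_matrix()[:,0])
rows([((.4425,.1155,.008),down(-.31))])
a=cv2.resize(f["pixels"][180:260,240:320],None,fx=5,fy=5,interpolation=cv2.INTER_CUBIC);b=cv2.resize(g["pixels"][200:280,300:380],None,fx=5,fy=5,interpolation=cv2.INTER_CUBIC)
cv2.imwrite("pics/d1.png",np.hstack([a,b]))
E
```

```text
2.55 [0.4414 0.1143 0.0902] [-0.17    0.3409 -0.2573  2.1716  0.1417  0.6453 -2.4089] [ 0.9519 -0.3064 -0.0008]
[0.0002, 0.0003, -0.0004, 0.0018, -0.0038, 0.2056] d=82mm ang=0deg rows>=2
```

View pics/d1.png

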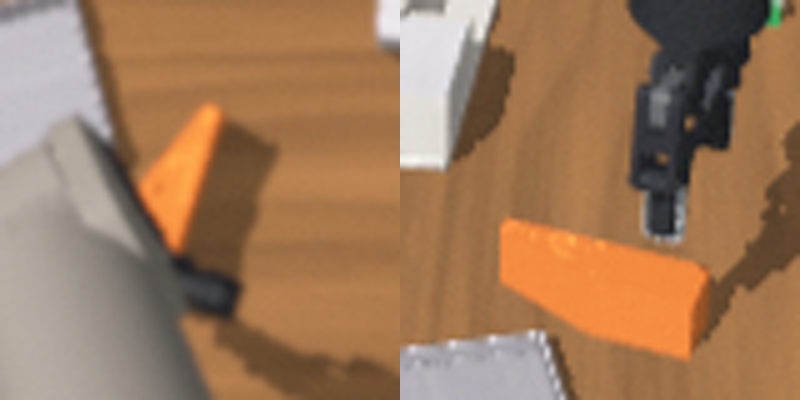

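The gripper stands over the wedge butt, and the near finger is at d1 px (662,215) beside the +y flank. I'll descend and close.

Request:
apply_moves --plan '[[[0,0,0,0.002,-0.004,0.08,-1],[0,0,0,0.002,-0.004,0.14,-1],[0,0,0,0.002,-0.004,0.18,-1],[0,0,0,0.002,-0.004,0.205,-1],[0,0,0,0.002,-0.004,0.205,-1],[0,0,0,0.002,-0.004,0.205,1],[0,0,0,0.002,-0.004,0.205,1],[0,0,0,0.002,-0.004,0.205,1],[0,0,0,0.002,-0.004,0.205,1],[0,0,0,0.002,-0.004,0.205,1],[0,0,0,0.002,-0.004,0.205,1],[0,0,0,0.002,-0.004,0.205,1]]]' --force 60

```text
clock: 3.55
tcp_pos: [0.4436, 0.1159, 0.0093]
orientation: [-3.103, 0.487, -0.003]
contact_force: [-1.7, -0.1, 9.6]
grip_width: 0.0354
```

```bash
python3 - <<'E'
from seg import *
o=r.get_obs();print(o["clock"],o["tcp_pos"],o["grip_width"],o["contact_force"],o["qvel"])
h=CR[2];z0=o["tcp_pos"][2]
P=lambda x,y,dz:(*W((x-51,y,0))[:2],z0+.06+dz)
print(P(14,142,0))
p=o["tcp_pos"]
rows([((p[0]+.02,p[1]-.02,.16),down(-.31)),(P(-85,143,.045),down(h))])
E
```

```text
3.55 [0.4436 0.1159 0.0093] 0.035421061952117895 [-1.7088 -0.1499  9.5596] [ 0.0004  0.0002 -0.002   0.0013  0.0004  0.0023 -0.001 ]
(np.float64(0.6228429773556042), np.float64(-0.09044520320639565), np.float64(0.06927649875943441))
[-0.0003, -0.0005, -0.0005, 0.0636, 0.0319, -0.3767] d=153mm ang=0deg rows>=4
[-0.0003, -0.0006, -0.0755, 0.344, 0.4091, -0.2623] d=238mm ang=14deg rows>=6
```

Request:
apply_moves --plan '[[[0,0,0,0,0,-0.06,1],[0,0,0,0,0,-0.15,1],[0,0,0,0.03,0.01,-0.25,1],[0,0,0,0.06,0.03,-0.35,1],[0,0,-0.0755,0.344,0.409,-0.34,1],[0,0,-0.0755,0.344,0.409,-0.34,1],[0,0,-0.0755,0.344,0.409,-0.34,1],[0,0,-0.0755,0.344,0.409,-0.34,1],[0,0,-0.0755,0.344,0.409,-0.34,1],[0,0,-0.0755,0.344,0.409,-0.262,1],[0,0,-0.0755,0.344,0.409,-0.262,1],[0,0,-0.0755,0.344,0.409,-0.262,1]]]'

```text
clock: 4.55
tcp_pos: [0.5219, -0.0823, 0.112]
orientation: [-3.139, 0.117, 0.006]
contact_force: [-0.0, 0.6, -1.4]
grip_width: 0.0349
```

```bash
python3 - <<'E'
from seg import *
f=r.grab_frame("top");g=r.grab_frame("side");o=r.get_obs();print(o["clock"],o["tcp_pos"],o["grip_width"],o["contact_force"],R.from_rotvec(o["orientation"]).as_matrix()[:,0])
P=lambda x,y,z:(*W((x-51,y,0))[:2],z)
h=CR[2]
rows([(P(-85,143,.075),down(h)),(P(-85,143,.071),down(h)),(P(14,143,.07),down(h))])
a=cv2.resize(f["pixels"][130:200,300:370],None,fx=6,fy=6,interpolation=cv2.INTER_CUBIC);b=cv2.resize(g["pixels"][170:240,265:335],None,fx=6,fy=6,interpolation=cv2.INTER_CUBIC)
cv2.imwrite("pics/d2.png",np.hstack([a,b])[:,:800])
E
```

```text
4.65 [ 0.5237 -0.0811  0.1138] 0.035220282620206454 [-0.6975 -0.04   -2.4202] [ 0.9974 -0.0724  0.0004]
[-0.0002, -0.0001, 0.0006, 0.0013, 0.0024, 0.097] d=39mm ang=0deg rows>=1
[-0.0002, -0.0001, 0.0006, 0.0013, 0.0024, 0.107] d=43mm ang=0deg rows>=2
[-0.0002, -0.0001, 0.0006, 0.2488, 0.0029, 0.1096] d=109mm ang=0deg rows>=3
```

View pics/d2.png

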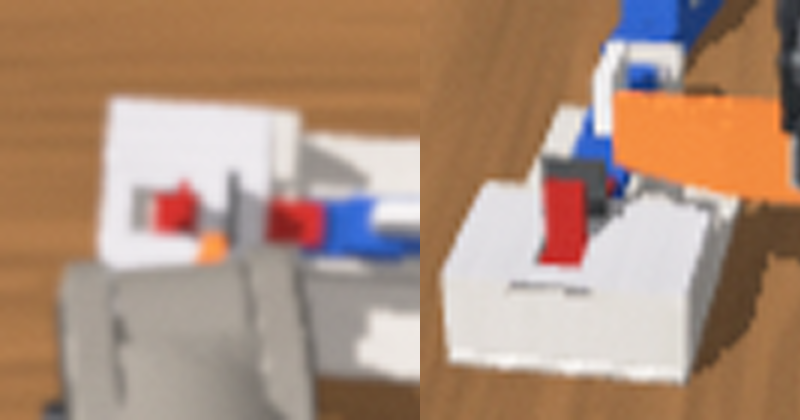

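Top half: the nose, at d2 px (201-228, 235-258), is lined up between the lug face (195) and the post face (230). I'll lower it and slide in.

Request:
apply_moves --plan '[[[0,0,0,0.001,0.002,0.06,1],[0,0,0,0.001,0.002,0.09,1],[0,0,0,0.001,0.002,0.108,1],[0,0,0,0.001,0.002,0.108,1],[0,0,0,0.02,0.002,0.108,1],[0,0,0,0.04,0.002,0.108,1],[0,0,0,0.06,0.002,0.108,1],[0,0,0,0.08,0.002,0.108,1],[0,0,0,0.1,0.002,0.108,1],[0,0,0,0.115,0.002,0.108,1],[0,0,0,0.13,0.002,0.108,1],[0,0,0,0.13,0.002,0.108,1]]]'

```text
clock: 5.65
tcp_pos: [0.5711, -0.0863, 0.0693]
orientation: [-3.139, 0.117, 0.017]
contact_force: [-15.3, 1.8, 13.3]
grip_width: 0.0348
```

```bash
python3 - <<'E'
from seg import *
o=r.get_obs();print(o["clock"],o["tcp_pos"],o["grip_width"],o["contact_force"],o["moment"])
P=lambda x,y,z:(*W((x-51,y,0))[:2],z)
rows([(P(14,143,.07),down(CR[2])),(P(14,142.5,.07),down(CR[2]))])
E
```

```text
5.65 [ 0.5711 -0.0863  0.0693] 0.03479717457701797 [-15.3015   1.8394  13.2795] [0.7169 3.1579 0.0388]
[0.0001, 0.0035, 0.0, 0.1297, -0.0018, -0.0033] d=52mm ang=1deg rows>=2
[0.0001, 0.0035, 0.0, 0.1297, -0.0006, -0.0033] d=52mm ang=1deg rows>=2
```

Request:
apply_moves --plan '[[[0,0,0,0.01,-0.001,-0.003,1],[0,0,0,0.025,-0.001,-0.003,1],[0,0,0,0.04,-0.001,-0.003,1],[0,0,0,0.055,-0.001,-0.003,1],[0,0,0,0.07,-0.001,-0.003,1],[0,0,0,0.085,-0.001,-0.003,1],[0,0,0,0.1,-0.001,-0.003,1],[0,0,0,0.11,-0.001,-0.003,1],[0,0,0,0.12,-0.001,-0.003,1],[0,0,0,0.13,-0.001,-0.003,1],[0,0,0,0.133,-0.001,-0.003,1],[0,0,0,0.133,-0.001,-0.003,1]]]'

```text
clock: 6.65
tcp_pos: [0.6255, -0.0902, 0.0693]
orientation: [-3.139, 0.117, 0.012]
contact_force: [-7.1, 1.5, -1.7]
grip_width: 0.0347
```

```bash
python3 - <<'E'
from seg import *
f=r.grab_frame("top");g=r.grab_frame("side");o=r.get_obs();print(o["clock"],o["tcp_pos"],o["grip_width"],o["contact_force"],o["moment"])
print(P:=W((14-51,143,0)))
a=cv2.resize(f["pixels"][130:200,300:365],None,fx=6,fy=6,interpolation=cv2.INTER_CUBIC);b=cv2.resize(g["pixels"][170:240,265:332],None,fx=6,fy=6,interpolation=cv2.INTER_CUBIC)
cv2.imwrite("pics/d3.png",np.hstack([a,b])[:,:800])
E
```

```text
6.75 [ 0.6255 -0.0903  0.0694] 0.0355234432947513 [-6.738   1.4319 -2.2929] [ 0.3329  1.5658 -0.143 ]
[ 0.6229 -0.0894  0.    ]
```

View pics/d3.png

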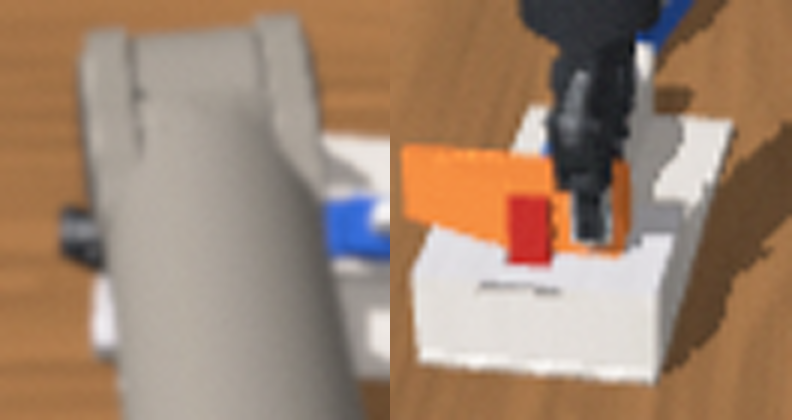

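The side half shows the wedge between the post and the red lug (px 508-550, 195-265), with the lug against its thick part. I'll release and go up.

Request:
apply_moves --plan '[[[0,0,0,0,0,0,-1],[0,0,0,0,0,0,-1],[0,0,0,0,0,0,-1],[0,0,0,0,0,0,-1],[0,0,0,0,0,0,-1],[0,0,0,0,0,-0.06,-1],[0,0,0,0,0,-0.16,-1],[0,0,0,-0.08,0.05,-0.26,-1],[0,0,0,-0.18,0.05,-0.35,-1],[0,0,0,-0.28,0.05,-0.35,-1],[0,0,0,-0.38,0.05,-0.35,-1],[0,0,0,-0.4,0.05,-0.35,-1]]]' --force 60

```text
clock: 7.75
tcp_pos: [0.4643, -0.0988, 0.2121]
orientation: [3.138, -0.118, 0.001]
contact_force: [-1.0, -0.9, 0.2]
grip_width: 0.0853
```

```bash
python3 - <<'E'
from seg import *
f=r.grab_frame("top");g=r.grab_frame("side");o=r.get_obs();print(o["clock"],o["tcp_pos"],o["joints"],o["contact_force"])
a=cv2.resize(f["pixels"][140:195,310:410],None,fx=8,fy=8,interpolation=cv2.INTER_CUBIC)
b=cv2.resize(g["pixels"][170:240,265:345],None,fx=5,fy=5,interpolation=cv2.INTER_CUBIC)[:160]
b=cv2.resize(g["pixels"][192:222,260:340],None,fx=5,fy=5,interpolation=cv2.INTER_CUBIC)
a[290:440,0:400]=b[:150]
cv2.imwrite("pics/d4.png",a)
E
```

```text
7.85 [ 0.4637 -0.0989  0.2116] [ 0.2871  0.1817 -0.234   2.0289  0.0536  0.9373 -1.621 ] [ 0.957  -0.5981  0.5433]
```

View pics/d4.png

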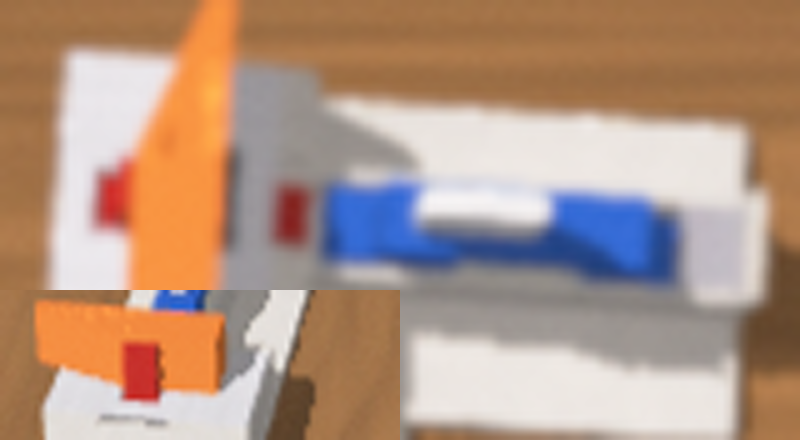

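The catch stays propped: its nose (d4 px 275-310) is clear of the cassette end (325), and the wedge bend (140,145) is past the lug (upper edge about 158). Next I'll measure the fin line precisely.

```bash
python3 - <<'E'
from seg import *
f=r.grab_frame("top");im=f["pixels"].astype(int)
print(im[158:174,364:377,2])   # red channel: white vs blue
pf=[proj(f,W((sx*6,20+sy*25,106))) for sx in(1,-1) for sy in(-1,1)];print(np.round(pf,2))
print("low -x edge",np.round([proj(f,W((-6,20+sy*25,68))) for sy in(-1,1)],2))
E
```

```text
[[235 234 234 234 234 235 235 236 237 237 236 236 236]
 [234 234 235 235 235 235 237 237 237 237 237 237 237]
 [234 235 235 235 237 237 237 238 238 238 238 238 238]
 [230 232 233 233 234 234 234 234 236 236 236 237 237]
 [217 220 220 220 220 222 222 224 226 226 227 230 233]
 [217 222 223 221 220 222 224 223 219 217 219 222 224]
 [240 241 241 241 241 240 242 239 233 230 230 231 227]
 [243 243 243 244 243 243 243 242 241 241 241 242 241]
 [226 225 226 227 228 227 228 230 233 237 238 240 239]
 [162 165 165 170 172 175 179 186 196 208 212 217 219]
 [113 118 120 122 128 130 134 139 147 152 155 155 153]
 [ 77  80  82  87  94  96  95 101 106 110 112 112 104]
 [ 50  51  51  51  54  55  55  59  62  62  65  66  62]
 [ 44  48  45  47  48  49  48  44  43  40  43  43  44]
 [ 51  52  62  76  83  80  74  75  68  66  64  63  61]
 [ 89  89  97 114 122 121 115 114 113 108 108 107 104]]
[[378.29 163.58]
 [362.48 162.6 ]
 [378.11 167.32]
 [362.28 166.34]]
low -x edge [[376.68 169.52]
 [361.26 168.56]]
```

```bash
python3 - <<'E'
from seg import *
p=W((0.3,20,0));print(p)
rows([((p[0],p[1],.17),down(CR[2]+np.pi/2)),((p[0],p[1],.073),down(CR[2]+np.pi/2))])
E
```

```text
[ 0.651  -0.2149  0.    ]
[0.0005, -0.0001, -0.5002, 0.4821, 0.2547, 0.1053] d=222mm ang=90deg rows>=13
[0.0005, -0.0001, -0.5002, 0.4818, 0.2545, 0.3478] d=259mm ang=90deg rows>=13
```

Request:
apply_moves --plan '[[[0,0,-0.5,0.48,0.2545,0.0,-1],[0,0,-0.5,0.482,0.2545,0.0,-1],[0,0,-0.5,0.482,0.2545,0.0,-1],[0,0,-0.5,0.482,0.2545,0.0,-1],[0,0,-0.5,0.482,0.2545,0.0,-1],[0,0,-0.5,0.482,0.2545,0.0,-1],[0,0,-0.5,0.482,0.2545,0.0,-1],[0,0,-0.5,0.482,0.2545,0.1,-1],[0,0,-0.5,0.482,0.2545,0.1,-1],[0,0,-0.5,0.482,0.2545,0.1,-1],[0,0,-0.5,0.482,0.2545,0.1,-1],[0,0,-0.5,0.482,0.2545,0.1,-1]]]'

```text
clock: 8.9
tcp_pos: [0.6534, -0.2145, 0.1701]
orientation: [-2.37, -2.062, -0.001]
contact_force: [0.6, 0.4, -0.4]
grip_width: 0.0853
```

```bash
python3 - <<'E'
from seg import *
f=r.grab_frame("side")
for _ in range(3): f=r.grab_frame("side")
o=r.get_obs();print(o["clock"],o["tcp_pos"],o["joints"],o["contact_force"])
p=W((0.3,20,0));rows([((p[0],p[1],.073),down(CR[2]+np.pi/2))])
E
```

```text
9.1 [ 0.6528 -0.2145  0.1705] [ 0.5343  0.5933 -0.4527  1.5543  0.2835  1.0595 -0.1399] [-0.7823 -0.0082  0.2933]
[0.0001, -0.0002, -0.0239, -0.0017, -0.0045, 0.2438] d=98mm ang=4deg rows>=3
```

Request:
apply_moves --plan '[[[0,0,-0.024,-0.002,-0.0045,0.05,-1],[0,0,-0.024,-0.002,-0.0045,0.1,-1],[0,0,-0.024,-0.002,-0.0045,0.14,-1],[0,0,-0.024,-0.002,-0.0045,0.18,-1],[0,0,-0.024,-0.002,-0.0045,0.22,-1],[0,0,-0.024,-0.002,-0.0045,0.244,-1],[0,0,-0.024,-0.002,-0.0045,0.244,-1],[0,0,-0.024,-0.002,-0.0045,0.244,-1]]]'

```text
clock: 9.77
tcp_pos: [0.6504, -0.2148, 0.0732]
orientation: [-2.298, -2.141, 0.0]
contact_force: [0.9, 0.2, 0.5]
grip_width: 0.0855
```

```bash
python3 - <<'E'
from seg import *
g=r.grab_frame("side");f=r.grab_frame("top")
o=r.get_obs();print(o["clock"],o["tcp_pos"],o["joints"],o["contact_force"],o["moment"])
p=W((0.3,20,0));rows([((p[0],p[1],.073),down(CR[2]+np.pi/2))])
b=cv2.resize(g["pixels"][160:225,265:345],None,fx=9,fy=9,interpolation=cv2.INTER_CUBIC)
cv2.imwrite("pics/d5.png",b)
E
```

```text
9.8667 [ 0.6512 -0.2149  0.0745] [ 0.5246  0.6963 -0.4359  1.6215  0.3529  0.9008 -0.1132] [ 0.1746 -0.3869 -0.7832] [-0.0454 -0.0307  0.0049]
[0.0006, 0.0001, 0.0013, 0.0001, -0.0006, 0.0037] d=2mm ang=0deg rows>=1
```

View pics/d5.png

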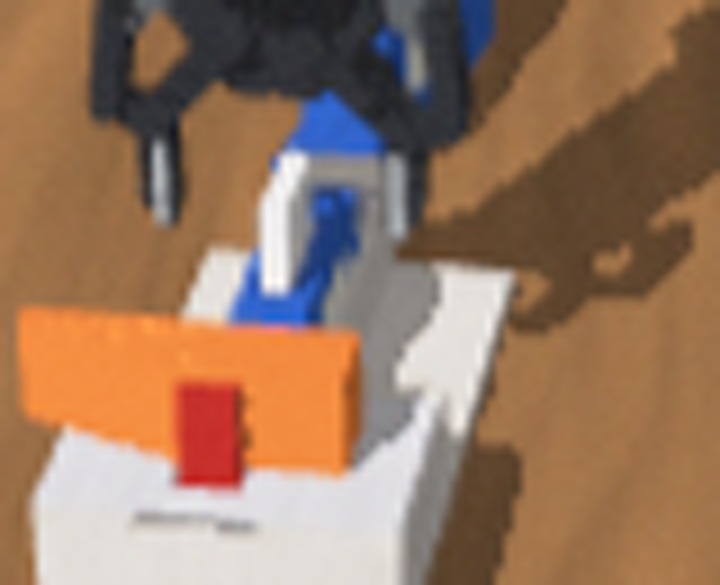

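The fin (px about 280) is midway between the fingers (165 and 400). I'll close gently.

Request:
apply_moves --plan '[[[0,0,0,0,0,0,1],[0,0,0,0,0,0,1],[0,0,0,0,0,0,1],[0,0,0,0,0,0,1],[0,0,0,0,0,0,1],[0,0,0,0,0,0,1],[0,0,0,0,0,0,1],[0,0,0,0,0,0,1],[0,0,0,0,0,0,1],[0,0,0,0,0,0,1]]]' --force 60

```text
clock: 10.7
tcp_pos: [0.6503, -0.2149, 0.0735]
orientation: [2.297, 2.143, 0.0]
contact_force: [-0.5, 0.2, 2.9]
grip_width: 0.0113
```

```bash
cat > tilt.py <<'E'
from seg import *
o=r.get_obs();p0=o["tcp_pos"];R0=R.from_rotvec(o["orientation"]);print(o["clock"],p0,o["grip_width"],o["contact_force"],o["moment"],R0.as_matrix()[:,0])
ax=np.array([np.cos(CR[2]),np.sin(CR[2]),0])   # cradle x; +rotation raises +y end
yv=np.array([-np.sin(CR[2]),np.cos(CR[2]),0])
T=W((0,-80,8))
def pose(a,draw=0,up=0):
    Q=R.from_rotvec(ax*a);p=T+Q.apply(p0-T)+Q.apply(yv)*draw;p[2]+=up;return p,Q*R0
E
python3 - <<'E'
from tilt import *
rows([pose(a) for a in(.06,.12,.18,.24,.3,.36)]+[pose(.36,d) for d in(.01,.02,.03,.045)]+[pose(.36,.045,u) for u in(.03,.1)])
E
```

```text
10.7 [ 0.6503 -0.2149  0.0735] 0.011334719544970099 [-0.4813  0.2102  2.9385] [ 0.0177  0.2164 -0.0873] [ 0.0696  0.9976 -0.0001]
[-0.0001, 0.0191, 0.0, -0.0103, -0.0, -0.0147] d=7mm ang=3deg rows>=1
[-0.0002, 0.0382, 0.0, -0.0214, -0.0001, -0.0287] d=14mm ang=7deg rows>=1
[-0.0003, 0.0573, 0.0, -0.0334, -0.0001, -0.0421] d=21mm ang=10deg rows>=2
[-0.0004, 0.0764, 0.0, -0.0461, -0.0002, -0.0547] d=29mm ang=14deg rows>=2
[-0.0004, 0.0955, 0.0, -0.0596, -0.0003, -0.0665] d=36mm ang=17deg rows>=3
[-0.0005, 0.1146, 0.0, -0.0737, -0.0003, -0.0775] d=43mm ang=21deg rows>=3
[-0.0005, 0.1146, 0.0, -0.0503, -0.0002, -0.0863] d=40mm ang=21deg rows>=3
[-0.0005, 0.1146, 0.0, -0.0269, -0.0001, -0.0951] d=40mm ang=21deg rows>=3
[-0.0005, 0.1146, 0.0, -0.0035, -0.0, -0.1039] d=42mm ang=21deg rows>=3
[-0.0005, 0.1146, 0.0, 0.0316, 0.0002, -0.1171] d=49mm ang=21deg rows>=3
[-0.0005, 0.1146, 0.0, 0.0315, 0.0002, -0.1921] d=78mm ang=21deg rows>=3
[-0.0005, 0.1146, 0.0, 0.0315, 0.0002, -0.3671] d=147mm ang=21deg rows>=4
```

Request:
apply_moves --plan '[[[0,0.01,0,-0.005,0,-0.009,1],[0,0.019,0,-0.01,0,-0.016,1],[0,0.029,0,-0.0155,0,-0.024,1],[0,0.038,0,-0.021,0,-0.031,1],[0,0.048,0,-0.027,0,-0.038,1],[0,0.057,0,-0.033,0,-0.044,1],[0,0.057,0,-0.033,0,-0.044,1]]]'

```text
clock: 11.28
tcp_pos: [0.6486, -0.2305, 0.09]
orientation: [-2.206, -2.051, -0.197]
contact_force: [0.2, 0.8, -3.9]
grip_width: 0.0111
```

```bash
python3 - <<'E'
from tilt import *
# relative from here (tilt .18 done)
rows([pose(a) for a in(.05,.1,.14,.18)]+[pose(.18,0,.001)])
Q=R.from_rotvec(ax*.36);y2=Q.apply(yv)
b,q=pose(.18);rows([(b+y2*d,q) for d in(.01,.02,.03,.045)]+[(b+y2*.045+[0,0,.03],q),(b+y2*.05+[0,0,.1],q)])
E
```

```text
11.2833 [ 0.6486 -0.2305  0.09  ] 0.011141490751911474 [ 0.2436  0.7621 -3.8509] [-0.332  -0.0339  0.0552] [0.0716 0.9813 0.1784]
[-0.0, 0.0159, -0.0, -0.0085, -0.0, -0.012] d=6mm ang=3deg rows>=1
[-0.0, 0.0318, -0.0, -0.0176, -0.0001, -0.0235] d=12mm ang=6deg rows>=1
[-0.0001, 0.0446, -0.0001, -0.0253, -0.0001, -0.0324] d=16mm ang=8deg rows>=2
[-0.0001, 0.0573, -0.0001, -0.0333, -0.0001, -0.041] d=21mm ang=10deg rows>=2
[-0.0001, 0.0573, -0.0001, -0.0329, -0.0001, -0.0435] d=22mm ang=10deg rows>=2
[-0.0001, 0.0573, -0.0001, -0.0087, -0.0001, -0.0455] d=19mm ang=10deg rows>=2
[-0.0001, 0.0573, -0.0001, 0.0158, -0.0, -0.05] d=21mm ang=10deg rows>=2
[-0.0001, 0.0573, -0.0001, 0.0404, -0.0, -0.0545] d=27mm ang=10deg rows>=2
[-0.0001, 0.0573, -0.0001, 0.0773, 0.0, -0.0612] d=39mm ang=10deg rows>=2
[-0.0001, 0.0573, -0.0001, 0.0907, -0.0, -0.135] d=65mm ang=10deg rows>=2
[-0.0001, 0.0573, -0.0001, 0.1342, -0.0002, -0.3094] d=135mm ang=10deg rows>=4
```

Only the cassette's weight is felt, so the tilt is clean. I'll continue tilting and start the draw.

Request:
apply_moves --plan '[[[0,0.01,0,-0.005,0,-0.0075,1],[0,0.02,0,-0.0105,0,-0.015,1],[0,0.03,0,-0.016,0,-0.022,1],[0,0.04,0,-0.022,0,-0.029,1],[0,0.05,0,-0.028,0,-0.036,1],[0,0.055,0,-0.031,0,-0.0395,1],[0,0.055,0,-0.021,0,-0.0415,1],[0,0.055,0,-0.008,0,-0.044,1],[0,0.055,0,0.005,0,-0.0465,1],[0,0.055,0,0.018,0,-0.049,1]]]'

```text
clock: 12.12
tcp_pos: [0.6496, -0.2227, 0.1116]
orientation: [-2.103, -1.965, -0.374]
contact_force: [-0.3, 0.0, -4.8]
grip_width: 0.011
```

```bash
python3 - <<'E'
from tilt import *
y2=R0.as_matrix()[:,0];print("tilt",np.arcsin(y2[2]))
rows([(p0+y2*d,R0) for d in(.01,.02,.03)]+[(p0+y2*.03+[0,0,.03],R0),(p0+y2*.03+[0,0,.12],R0)])
E
```

```text
12.1167 [ 0.6496 -0.2227  0.1116] 0.010966152226421031 [-0.3138  0.0263 -4.8324] [-0.6176  0.0141 -0.0475] [0.0637 0.9365 0.3447]
tilt 0.3519511869563089
[0.0, 0.0, 0.0, 0.025, 0.0, 0.0] d=10mm ang=0deg rows>=1
[0.0, 0.0, 0.0, 0.05, -0.0, -0.0] d=20mm ang=0deg rows>=1
[0.0, 0.0, 0.0, 0.075, 0.0, 0.0] d=30mm ang=0deg rows>=1
[0.0, 0.0, 0.0, 0.1009, -0.0, -0.0704] d=49mm ang=0deg rows>=2
[0.0, 0.0, 0.0, 0.1784, -0.0001, -0.2816] d=133mm ang=0deg rows>=4
```

Request:
apply_moves --plan '[[[0,0,0,0.015,0,0,1],[0,0,0,0.03,0,0,1],[0,0,0,0.045,0,0,1],[0,0,0,0.048,0,0,1],[0,0,0,0.055,0,-0.02,1],[0,0,0,0.065,0,-0.047,1],[0,0,0,0.083,0,-0.094,1],[0,0,0,0.105,0,-0.154,1],[0,0,0,0.135,0,-0.237,1],[0,0,0,0.16,0,-0.305,1],[0,0,0,0.16,0,-0.305,1]]]'

```text
clock: 13.03
tcp_pos: [0.6545, -0.207, 0.2572]
orientation: [-2.111, -1.97, -0.385]
contact_force: [1.7, 0.1, -2.7]
grip_width: 0.011
```

```bash
python3 - <<'E'
from tilt import *
print("tilt",np.arcsin(R0.as_matrix()[2,0]))
# tray: centre (.546,.265), y heading 1.828 ; fin is 20mm +y of cassette centre
h=1.828;c=np.array([.5462,.2654]);q=c+.02*np.array([np.cos(h),np.sin(h)]);print(q)
rows([((*q,.22),down(h)),((*q,.1),down(h))])
E
```

```text
13.0333 [ 0.6545 -0.207   0.2572] 0.011009236327342464 [ 1.6933  0.1375 -2.6569] [-0.6163 -0.15   -0.0339] [0.0624 0.9376 0.3422]
tilt 0.3492522422593723
[0.5411 0.2847]
[0.0221, -0.1095, -0.1027, 1.1032, -0.371, 0.4959] d=506mm ang=27deg rows>=13
[0.0221, -0.1095, -0.1027, 1.0006, -0.3747, 0.7777] d=529mm ang=27deg rows>=13
```

```bash
python3 - <<'E'
from tilt import *
h=1.828
rows([((.59,.06,.255),down(h)),((.56,.15,.24),down(h))])
E
```

```text
13.0333 [ 0.6545 -0.207   0.2572] 0.011009236327342464 [ 1.6933  0.1375 -2.6569] [-0.6163 -0.15   -0.0339] [0.0624 0.9376 0.3422]
[0.0221, -0.1095, -0.1027, 0.614, -0.2082, 0.2267] d=275mm ang=27deg rows>=7
[0.0221, -0.1095, -0.1027, 0.8074, -0.2994, 0.3359] d=370mm ang=27deg rows>=9
```

Request:
apply_moves --plan '[[[0.001,-0.005,-0.005,0.04,-0.014,0.015,1],[0.003,-0.015,-0.015,0.1,-0.035,0.038,1],[0.006,-0.03,-0.03,0.18,-0.062,0.066,1],[0.01,-0.045,-0.045,0.26,-0.09,0.096,1],[0.012,-0.06,-0.06,0.34,-0.117,0.126,1],[0.014,-0.075,-0.073,0.42,-0.145,0.155,1],[0.018,-0.09,-0.086,0.5,-0.172,0.185,1],[0.02,-0.1,-0.095,0.57,-0.195,0.211,1],[0.022,-0.1095,-0.103,0.614,-0.208,0.227,1],[0.022,-0.1095,-0.103,0.614,-0.208,0.227,1]]]'

```text
clock: 13.87
tcp_pos: [0.584, 0.0694, 0.2491]
orientation: [-1.893, -2.492, 0.002]
contact_force: [1.0, 1.0, -3.6]
grip_width: 0.0113
```

```bash
python3 - <<'E'
from tilt import *
h=1.828
rows([((.541,.2847,.2),down(h)),((.541,.2847,.11),down(h))])
E
```

```text
13.8667 [0.584  0.0694 0.2491] 0.011327804414424452 [ 0.9823  0.9922 -3.6232] [ 0.0357 -0.0416  0.0391] [-0.2683  0.9633  0.0091]
[-0.0027, -0.0029, 0.0046, 0.5462, 0.0418, 0.1273] d=225mm ang=1deg rows>=6
[-0.0027, -0.0029, 0.0046, 0.5441, 0.0437, 0.3523] d=260mm ang=1deg rows>=7
```

Request:
apply_moves --plan '[[[0,0,0,0.05,0.004,0.01,1],[0,0,0,0.14,0.01,0.03,1],[0,0,0,0.23,0.018,0.05,1],[0,0,0,0.32,0.025,0.075,1],[0,0,0,0.41,0.031,0.1,1],[0,0,0,0.49,0.037,0.12,1],[0,0,0,0.54,0.042,0.14,1],[0,0,0,0.546,0.042,0.19,1],[0,0,0,0.546,0.042,0.25,1],[0,0,0,0.546,0.042,0.29,1],[0,0,0,0.546,0.042,0.29,1],[0,0,0,0.546,0.042,0.29,1]]]'

```text
clock: 14.87
tcp_pos: [0.5448, 0.2756, 0.1325]
orientation: [-1.909, -2.479, 0.009]
contact_force: [-0.1, 0.3, -2.3]
grip_width: 0.0106
```

```bash
python3 - <<'E'
from tilt import *
g=r.grab_frame("side");f=r.grab_frame("top")
print(r.get_obs()["tcp_pos"])
h=1.828
rows([((.541,.2847,.08),down(h)),((.541,.2847,.07),down(h))])
b=cv2.resize(g["pixels"][200:360,230:390],None,fx=3.7,fy=3.7,interpolation=cv2.INTER_CUBIC)
cv2.imwrite("pics/d6.png",b)
E
```

```text
14.8667 [0.5448 0.2756 0.1325] 0.010643041363454628 [-0.1164  0.273  -2.3195] [ 0.0448 -0.0487  0.0106] [-0.2555  0.9668  0.0062]
[0.5459 0.2767 0.1343]
[-0.0026, -0.0023, 0.0004, 0.0215, -0.0057, 0.1359] d=55mm ang=1deg rows>=2
[-0.0026, -0.0023, 0.0004, 0.0213, -0.0055, 0.1609] d=65mm ang=1deg rows>=2
```

View pics/d6.png

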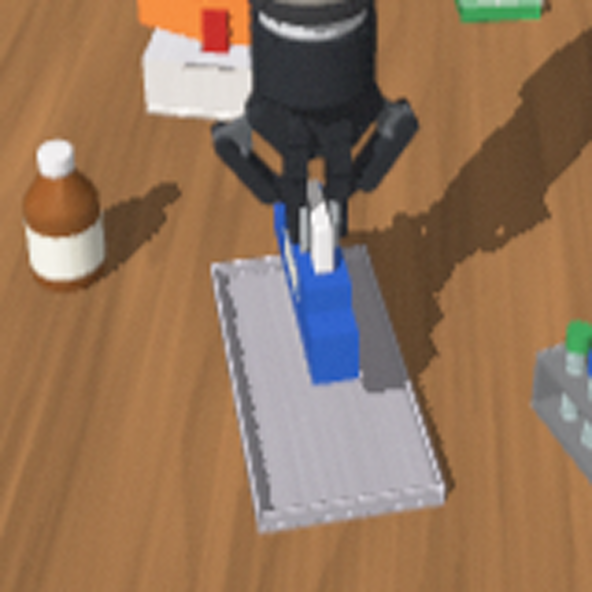

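The cassette hangs upright over the tray (d6 px 330,300), and the wedge and bottle are undisturbed. I'll lower it.

Request:
apply_moves --plan '[[[-0.002,-0.002,0,0.015,-0.003,0.04,1],[-0.002,-0.002,0,0.02,-0.005,0.08,1],[-0.002,-0.002,0,0.02,-0.005,0.11,1],[-0.002,-0.002,0,0.02,-0.005,0.13,1],[-0.002,-0.002,0,0.02,-0.005,0.14,1],[-0.002,-0.002,0,0.02,-0.005,0.144,1],[-0.002,-0.002,0,0.02,-0.005,0.144,1],[-0.002,-0.002,0,0.02,-0.005,0.144,1],[-0.002,-0.002,0,0.02,-0.005,0.144,1]]]'

```text
clock: 15.72
tcp_pos: [0.5408, 0.284, 0.0759]
orientation: [-1.914, -2.488, 0.003]
contact_force: [-1.2, 0.3, -4.4]
grip_width: 0.0111
```

```bash
python3 - <<'E'
from tilt import *
print(R0.as_matrix().round(4).tolist())
E
```

```text
15.7167 [0.5408 0.284  0.0759] 0.011055340128539296 [-1.2321  0.2821 -4.3813] [ 0.0684 -0.0041  0.0022] [-0.2564  0.9666  0.0005]
[[-0.2564, 0.9666, -0.0029], [0.9666, 0.2564, -0.0003], [0.0005, -0.0029, -1.0]]
```

Slow final descent, 0.8 mm per row.

Request:
apply_moves --plan '[[[0,0,0,0,0,0.002,1],[0,0,0,0,0,0.004,1],[0,0,0,0,0,0.006,1],[0,0,0,0,0,0.008,1],[0,0,0,0,0,0.01,1],[0,0,0,0,0,0.012,1],[0,0,0,0,0,0.012,1],[0,0,0,0,0,0.012,1]]]'

```text
clock: 16.38
tcp_pos: [0.5402, 0.2838, 0.0703]
orientation: [-1.914, -2.488, 0.005]
contact_force: [-0.8, -0.0, -4.6]
grip_width: 0.0109
```

Request:
apply_moves --plan '[[[0,0,0,0,0,0.001,1],[0,0,0,0,0,0.002,1],[0,0,0,0,0,0.003,1],[0,0,0,0,0,0.004,1],[0,0,0,0,0,0.004,1]]]'

```text
clock: 16.8
tcp_pos: [0.5402, 0.2837, 0.0687]
orientation: [-1.914, -2.488, 0.005]
contact_force: [-0.1, 0.2, -3.8]
grip_width: 0.0112
```

Request:
apply_moves --plan '[[[0,0,0,0,0,0.001,1],[0,0,0,0,0,0.002,1],[0,0,0,0,0,0.003,1],[0,0,0,0,0,0.004,1],[0,0,0,0,0,0.004,1]]]'

```text
clock: 17.22
tcp_pos: [0.5404, 0.2838, 0.0685]
orientation: [-1.915, -2.489, 0.005]
contact_force: [-3.2, -3.5, 8.9]
grip_width: 0.0109
```

It has touched down at TCP z 0.0685. I'll ease off, open and retreat up.

Request:
apply_moves --plan '[[[0,0,0,0,0,-0.002,1],[0,0,0,0,0,-0.003,0.8],[0,0,0,0,0,-0.003,0.4],[0,0,0,0,0,-0.003,-0.2],[0,0,0,0,0,-0.003,-1],[0,0,0,0,0,-0.003,-1],[0,0,0,0,0,-0.003,-1],[0,0,0,0,0,-0.003,-1],[0,0,0,0,0,-0.03,-1],[0,0,0,0,0,-0.1,-1],[0,0,0,0,0,-0.2,-1],[0,0,0,0,0,-0.3,-1]]]'

```text
clock: 18.22
tcp_pos: [0.5398, 0.2836, 0.1885]
orientation: [-1.912, -2.488, 0.008]
contact_force: [1.4, 0.8, 0.6]
grip_width: 0.0853
```

Request:
apply_moves --plan '[[[0,0,0,-0.05,0,-0.1,-1],[0,0,0,-0.15,-0.05,-0.15,-1],[0,0,0,-0.25,-0.1,-0.15,-1],[0,0,0,-0.35,-0.15,-0.15,-1],[0,0,0,-0.45,-0.2,-0.15,-1],[0,0,0,-0.5,-0.2,-0.15,-1],[0,0,0,-0.5,-0.2,-0.15,-1]]]'

```text
clock: 18.8
tcp_pos: [0.515, 0.0609, 0.2477]
orientation: [1.929, 2.479, -0.012]
contact_force: [0.8, -1.3, -1.2]
grip_width: 0.0855
```

```bash
python3 - <<'E'
from tilt import *
g=r.grab_frame("side");f=r.grab_frame("top")
b=cv2.resize(g["pixels"][150:350,220:440],None,fx=2,fy=2,interpolation=cv2.INTER_CUBIC)
a=cv2.resize(f["pixels"][120:300,165:365],None,fx=1.8,fy=2.22,interpolation=cv2.INTER_CUBIC)[:400]
cv2.imwrite("pics/d7.png",np.hstack([b,a[:, :360]]))
E
```

```text
18.8 [0.515  0.0609 0.2477] 0.08548103618648965 [ 0.759  -1.3231 -1.2487] [-0.0147 -0.0502  0.0151] [-0.246   0.9693 -0.005 ]
```

View pics/d7.png

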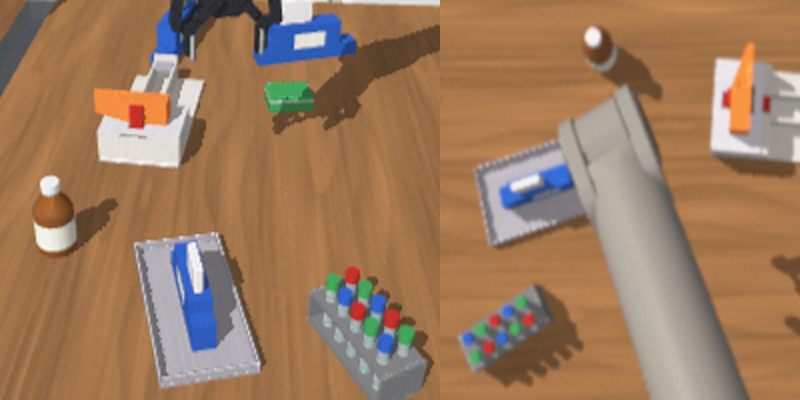

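The cassette stands upright inside the tray (side px 195,290). The wedge still holds the catch open, and the bottle, rack and slide box are untouched. I'll hand in now.

```bash
python3 -c "
from bench import r
o=r.get_obs();print(o['clock'],abs(o['qvel']).max());print(r.hand_in())"
```

```text
18.9 0.04776220320180617
the job is handed in; nothing more can be done
None
```

The job was handed in at 18.9 s of the 67 s allowed. The hand-in gave no verdict.

- **Wedge:** I drove it home along the deck with about 15 N of push. The catch stayed open after release and still was in the last picture, with the wedge's thick part against the lug.
- **Cassette out:** I gripped the fin, tilted the cassette about its tongue edge to 0.35 rad, drew it about 40 mm along its own axis, then lifted. The readings between these moves showed little more than the cassette's weight (about 4 to 5 N), so there was no sign of wrenching.
- **Cassette down:** It was lowered slowly into the tray. At touchdown I pressed it to about 13 N, a little more than needed, then eased off and let go. The last picture shows it standing upright inside the tray.
- **Everything else:** In the last picture the bottle, rack and slide box look unmoved, and the gripper is clear of everything.

Two checks were not clean:
- **Cradle fit:** The two camera views gave cradle yaws about 0.007 rad apart. I used the top-view fit; the wedge went in with small side force, and the fin grip showed almost none.
- **Fingertips on the table and deck:** They seem to have touched lightly with about 10 to 13 N, while gripping the wedge on the table and on the first part of its slide. That is below the 40 N limit.

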